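# Close the parts tin with its double lid, then take off the blue outer lid alone

## Task

Close the loaded green parts tin with its nested pair of lids: pick both up together (the inner lid's orange handle carries the two), lower them gently onto the tin until the inner lid sits fully home, and let go. Then lift the blue outer lid alone (its white ribs are the grip), leaving the inner lid seated on the tin, and finish while still holding the outer lid level, well up in the air over the middle of the black pad with the yellow outline, touching nothing else. Never let the lids come apart anywhere but on the tin, do not shove the tin, and leave the fitting, the bottle and the ring gauge alone.

Things in the scene. Friction and masses are not known exactly. Their poses are not given: they have to be found in the camera images.
- tin: Open green rectangular sheet-metal tin loaded with steel fittings, 1.6 kg, loose on the bench: 150 (x) by 110 (y) by 70 mm high, walls 3 mm, mouth 144 by 104 mm inside; the fittings lie over 25 mm below the rim. Origin: centre of the underside; z up. The tin and the lids look the same after a half turn.
- tin_mouth (a point): Centre of the tin's mouth at rim height, 70 mm above the tin's origin, same axes as the tin.
- inner_lid: Aluminium lid, 0.15-0.31 kg. Plug below 138 (x) by 98 (y) by 10 mm deep, enters the tin's mouth with 3 mm play each side; plate above it 158 x 118 x 4 mm rests on the rim; orange upright handle blade in the middle. Origin: centre of the plug's underside, 10 mm below point tin_mouth when home. Starts standing on the bench under the nested outer lid; lifting it carries the outer lid along.
- inner_grip (a point): Middle of the top edge of the orange handle, a blade 40 mm long (x) and 10 mm thick (y), 60 mm above the inner lid's origin, same axes. Its upper 27 mm stand free above the white ribs of the nested outer lid, through whose slot it passes; pinch it across y. Fully home on the tin this point is 50 mm above point tin_mouth.
- outer_lid: Blue lid, 168 (x) by 128 (y) by 13 mm, 0.15-0.31 kg, a shallow cap with 3 mm walls lying loosely over the inner lid's plate (2 mm play each side), slot 64 x 32 mm in the middle for the orange handle, two white ribs along the slot. Origin: centre of the skirt's lower edge; top face 13 mm and ribs' tops 29 mm above it. Nested, its origin is 4 mm above the inner lid's.
- outer_grip (a point): Midway between the tops of the two white ribs, 29 mm above the outer lid's origin, same axes. Each rib is 60 mm long (x), 4 mm thick, 16 mm high above the top face; 40 mm over their outer faces (y). Grip both together across y from outside, the orange handle between the fingers; nested, the handle rises 27 mm above this point.
- pad: Black rubber pad 190 by 150 by 4 mm with a yellow rectangular outline, fixed on the bench. Origin: centre of the underside.
- fitting: Bystander: steel hydraulic fitting standing upright, 31 mm wide, 60 mm high. Origin: centre of the underside. Leave alone.
- marker_bottle: Bystander: small bottle with red cap, 44 mm diameter, 90 mm high. Origin: centre of the underside. Leave alone.
- ring_gauge: Bystander: dark steel ring gauge lying flat, 56 mm diameter, 16 mm high. Origin: centre of the underside. Leave alone.
Things that resemble listed ones, but are neither listed nor needed, are in the scene too. Of the things that look like the outer_lid, take the one that is farthest from the robot's base at the start.

How it is judged:
By the outcome, as a careful person would: the job done as asked, in the order asked, and still so for the second after the job is handed in, while the arm keeps its last pose, push and grip.
It also fails if it takes over 67 s, if anything falls off the work surface, if the arm or the gripper's body presses on something with over 40 N, if the wrist force passes 120 N, or if a joint passes its speed limit or range.

## Robot

A 7-joint arm with a two-finger parallel gripper is mounted at the origin on the work surface. World frame = base frame: x ahead of the robot, y to its left, z up, the work surface at z = 0. Lengths are in m, angles in rad, forces in N, time in s.
With the tool pointing down it reaches from about 0.425 to 0.95 m from the base axis. Payload 4.7 kg.
Tool frame: the origin (TCP) lies midway between the tips of the shut fingers; the grasp point (between the pads) lies 19 mm behind it (robot.tcp_to_grasp is the distance from the TCP to the grasp point, in m); z points along the fingers, y is the line along which they close (so a half turn about z gives the same grasp; the last joint's range is limited). The gripper opens to 85 mm and grips with 20 to 120 N. Pads are 22 mm wide; open, the fingers measure 114 mm over their backs; the gripper's body (76 mm by 85 mm) begins 54 mm behind the grasp point. The pads swing forward as they close: fully open they stand 13 mm farther back than shut.
Start: joints at [-1.181, 0.469, -0.049, 1.532, 0.024, 1.141, -0.082], TCP at [0.274, 0.617, 0.231] pointing down, gripper open.
Joint ranges: [-2.59, 2.59], [-0.33, 1.99], [-1.39, 1.29], [0.1, 2.45], [-1.04, 4.18], [0.21, 1.99], [-2.66, 2.66]. Speed limits (rad/s): [2.57, 2.57, 3.14, 3.14, 3.14, 3.14, 3.14].

## Interface

Orientations are given as a 3x3 rotation matrix whose columns are the frame's x, y, z axes.
In Python, from plant import robot gives the robot as it stands.
- The arm moves only by the tool send_rows, never from a script. Its argument "motion" is one flat list of numbers, 4 for each row, row after row: the shift along the tool's x, y, z as a fraction of full scale, then the turn about the tool's z as a fraction of full scale. In form: [dx, dy, dz, roll, dx, dy, dz, roll, ...]. A call has 1 to 5 rows; each row is the pose to reach, as a shift and turn from the pose commanded when the call began, along the tool's axes at that moment, turning the shorter way round; what a row does not reach only later rows make up. Full scale, the value 1, is 0.1 m for a shift and 360 degrees for a turn. A row lasts 1/8 s, in which the tool goes at most 62.5 mm and 10.7 degrees, less where a joint would pass 70% of its speed; a pose out of reach is approached as far as the arm can. A call with a number of a shift or a turn outside -1 to 1 is refused whole. A call with a gripper value outside its range is refused whole. "hand" is the opening, from -1 (shut) to 1 (fully open), set as the call begins (left out, the last holds). The fingers move at their own pace and stop on an object; "squeeze" is the grip in N (left out, the last holds). Time passes only in rows, so rows that repeat a pose let the fingers close. It gives the time, the measured TCP pose, the force, the opening and the grip force at its end, in the units of the state.
- robot.get_obs(): the state, without advancing time (a new reading comes with each control period).
- robot.grab_frame(name): name is "scene" or "top" or "wrist"; returns the picture (480x640x3 uint8, red, green, blue); there is no depth.
- robot.calibration(name): a dict with "camera_matrix" (3x3 intrinsics, pixels), "position" and "orientation" of the camera in the world. Camera axes: x right, y down, z forward; pixel columns grow to the right and rows downward; lengths in m; the calibration is good to about 2 mm. A picture is of the moment at which its call begins: read the wrist's pose just before it. calibration takes no time and is no camera call; for the wrist camera it gives the pose at the moment of the call.
- robot.hand_in(): hands the job in; it is judged then, once.
The state is a dict: "time_s": time; "q": joint angles; "dq": joint speeds; "joint_torque": joint torques, N m; "tcp_pos": TCP position; "tcp_rot": TCP orientation; "wrist_force": force on the tool from outside, world axes, zero at the start; "ft_torque": the same for the moment, N m; "gripper_width": finger opening in m; "finger_force": force on a finger pad.
Only numpy, scipy, OpenCV 4.12 (cv2) and the standard library are available. Lean on these libraries where they do the work, as an engineer would, in place of code of your own. Each camera call takes 0.05 s, during which the arm holds its last target. There are 200 camera calls.

## Working session

There is one attempt and no reset: what is moved stays moved. The work goes in short steps, Python scripts to look and compute and a tool call to move; the robot and the scene stay as the last step left them, time stands still between calls to the robot, and variables do not carry over. Pictures are saved under pics/ and viewed, at most 11 in all, crops included, and the job is handed in when it is done.

Besides the shell and the picture viewer there is one more tool, called after "Emit:" as a command line: name --argument value ..., lists and objects as JSON in quotes. send_rows: Moves the arm, as the interface text tells. Its arguments: {"type":"object","properties":{"motion":{"type":"array"},"hand":{"type":"number"},"squeeze":{"type":"number"}},"required":["motion"]}

```bash
mkdir -p pics; ls; python3 - <<'E'
from plant import robot
import cv2
for n in("top","scene"):
    im=robot.grab_frame(n); cv2.imwrite(f"pics/{n}0.png",im[:,:,::-1])
    c=robot.calibration(n); print(n,c)
o=robot.get_obs(); print(o["time_s"],o["tcp_pos"],o["tcp_rot"],o["gripper_width"],o["wrist_force"])
E
```

```text
pics
top {'camera_matrix': array([[471.85400511,   0.        , 321.99686255],
       [  0.        , 471.85400511, 241.30646302],
       [  0.        ,   0.        ,   1.        ]]), 'position': array([0.34997675, 0.00791524, 1.00369643]), 'orientation': array([[ 0.00637651, -0.98073454,  0.19524112],
       [-0.99994046, -0.0045246 ,  0.00992977],
       [-0.00885508, -0.19529281, -0.980705  ]])}
scene {'camera_matrix': array([[485.09851722,   0.        , 317.04116058],
       [  0.        , 485.09851722, 240.55158271],
       [  0.        ,   0.        ,   1.        ]]), 'position': array([1.22546597, 0.31232167, 0.69735825]), 'orientation': array([[-0.37802716,  0.60328497, -0.7022412 ],
       [ 0.92550831,  0.22740211, -0.30285748],
       [-0.02301823, -0.76441842, -0.64430943]])}
0.1 [0.2742963  0.6161682  0.23033075] [[-9.13561873e-01  4.06699183e-01 -6.92200093e-04]
 [ 4.06699769e-01  9.13560356e-01 -1.66524110e-03]
 [-4.48856312e-05 -1.80281840e-03 -9.99998374e-01]] 0.08550281741495633 [0.29849333 0.91077155 0.55611598]
```

View pics/top0.png

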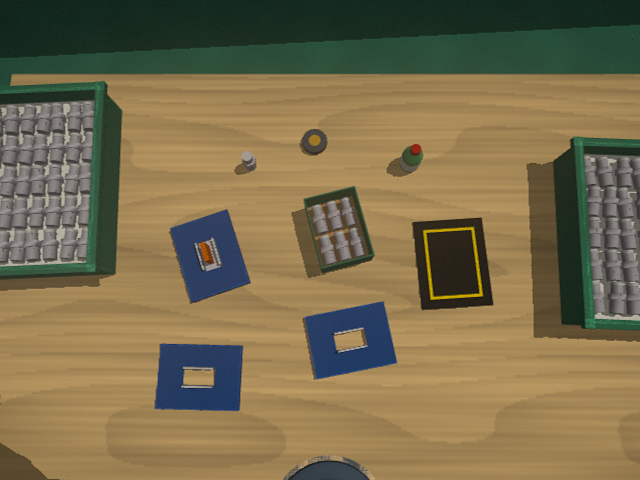

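View pics/scene0.png

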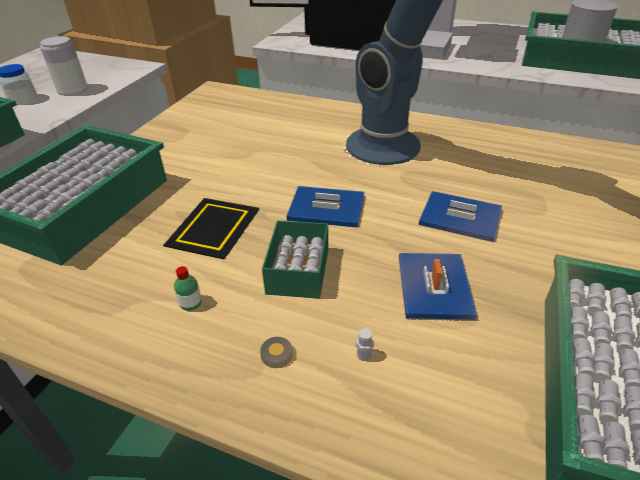

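The top view shows the nested pair, with the orange handle at about (208,255). It is also the blue lid farthest from the base. The tin is at (338,230) and the pad outline at (453,263). The empty decoy lids are at (199,377) and (350,340).

```bash
cat > h.py <<'E'
import numpy as np, cv2
def cast(cal,px,z):
    K,R,p=cal["camera_matrix"],np.array(cal["orientation"]),np.array(cal["position"])
    px=np.atleast_2d(np.asarray(px,float))
    d=np.c_[(px-K[:2,2])/[K[0,0],K[1,1]],np.ones(len(px))]@R.T
    return (p+d*((z-p[2])/d[:,2])[:,None])[:,:2]
def mask(im,lo,hi): return cv2.inRange(cv2.cvtColor(im,cv2.COLOR_RGB2HSV),lo,hi)
def comps(m,amin):
    return [c[:,0] for c in cv2.findContours(m,cv2.RETR_EXTERNAL,cv2.CHAIN_APPROX_NONE)[0] if cv2.contourArea(c)>amin]
def rect(xy):  # centre, long side, short side, angle of the long axis (deg, -90..90)
    (c,(w,h),a)=cv2.minAreaRect((xy*1000).astype(np.float32))
    if w<h: w,h,a=h,w,a+90
    return np.round(np.array(c)/1000,4),round(w,1),round(h,1),round((a+90)%180-90,1)
BLUE=((105,120,50),(125,255,255)); ORANGE=((3,150,90),(14,255,255)); YEL=((22,150,120),(32,255,255)); GREEN=((45,60,15),(85,255,255))
E
python3 - <<'E'
import cv2,numpy as np
from plant import robot
from h import *
for n in("top","scene"):
    im=cv2.imread(f"pics/{n}0.png")[:,:,::-1].copy(); cal=robot.calibration(n)
    for nm,col,z,a in(("blue",BLUE,.017,800),("orange",ORANGE,.060,20),("yellow",YEL,.004,300),("green",GREEN,.07,500)):
        for c in comps(mask(im,*col),a): print(n,nm,c.mean(0).round(),rect(cast(cal,c,z)))
im=cv2.imread("pics/top0.png"); cv2.imwrite("pics/tinc.png",cv2.resize(im[175:285,290:385],None,fx=5,fy=5,interpolation=cv2.INTER_CUBIC))
E
```

```text
top blue [199. 377.] (array([0.2668, 0.2649]), 167.3, 125.9, 89.1)
top blue [350. 340.] (array([ 0.3422, -0.0403]), 165.1, 125.4, -78.6)
top blue [209. 256.] (array([0.5161, 0.2572]), 166.4, 126.5, 19.5)
top orange [206. 253.] (array([0.513 , 0.2531]), 45.7, 16.0, 19.3)
top orange [416. 148.] (array([ 0.7393, -0.1794]), 20.5, 19.0, -1.7)
top yellow [452. 263.] (array([ 0.5045, -0.2603]), 150.2, 111.1, 4.1)
top green [589. 232.] (array([ 0.5658, -0.534 ]), 404.7, 174.2, -7.1)
top green [230.  89.] (array([0.7742, 0.0316]), 1435.8, 628.9, 90.0)
scene blue [443. 295.] (array([0.5245, 0.2583]), 174.0, 126.9, 18.8)
scene blue [458. 212.] (array([0.2814, 0.2647]), 163.0, 139.7, 88.9)
scene blue [326. 206.] (array([ 0.3554, -0.0375]), 166.0, 139.9, -78.8)
scene orange [436. 274.] (array([0.5404, 0.2583]), 82.6, 16.4, 5.7)
scene orange [247.  63.] (array([-0.3118, -0.6111]), 125.8, 73.2, 29.5)
scene yellow [212. 226.] (array([ 0.5035, -0.262 ]), 151.0, 111.9, 4.1)
scene green [121. 452.] (array([ 1.0575, -0.0382]), 397.4, 137.8, -90.0)
scene green [579. 362.] (array([0.6408, 0.5271]), 460.0, 142.2, -0.7)
scene green [297. 259.] (array([ 0.5976, -0.0039]), 213.9, 117.5, 14.9)
scene green [ 75. 183.] (array([ 0.5398, -0.6102]), 471.6, 405.9, -2.3)
scene green [  8. 121.] (array([ 0.3374, -1.0461]), 369.2, 60.5, 49.0)
scene green [572.  46.] (array([-0.908 ,  0.5073]), 679.8, 394.5, -0.3)
```

View pics/tinc.png

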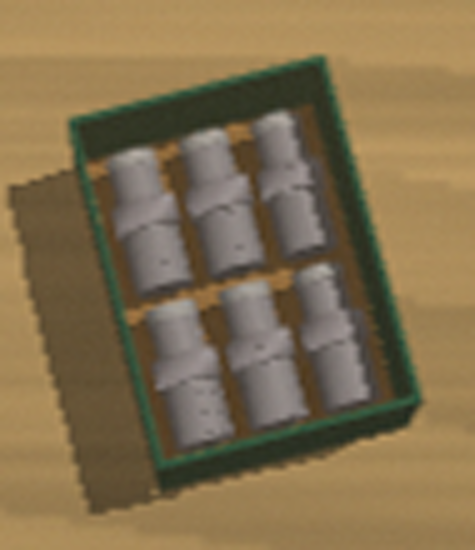

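```bash
cat >> h.py <<'E'
def go(o,target,yaw):
    """shift in tool axes /0.1 and turn /360 to TCP target with tool y at yaw (deg, mod 180)"""
    R=o["tcp_rot"]; d=R.T@(np.array(target)-o["tcp_pos"])/.1
    now=np.degrees(np.arctan2(R[1,1],R[0,1])); t=(yaw-now+90)%180-90
    print("go",d.round(3),"roll",round(-t/360,4),"from",o["tcp_pos"].round(4),"yaw",round(now,1),"turn",round(t,1))
E
python3 - <<'E'
from plant import robot
from h import *
cal=robot.calibration("top")
c=(np.array([[70,120],[325,58],[422,402],[160,465]])+.5)/5-.5+[290,175]
p=cast(cal,c,.07); print(p.round(4),p.mean(0),rect(p),np.linalg.norm(np.diff(p,axis=0),axis=1))
o=robot.get_obs()
go(o,[.515,.256,.18],109.5)
E
```

```text
[[ 0.6252  0.0558]
 [ 0.6522 -0.0492]
 [ 0.5084 -0.087 ]
 [ 0.4824  0.0178]] [ 0.56701692 -0.01566479] (array([ 0.5668, -0.0156]), 149.3, 108.4, 14.7) [0.10836712 0.1487004  0.10802995]
go [-3.664 -2.311  0.508] roll -0.1208 from [0.2743 0.6162 0.2303] yaw 66.0 turn 43.5
```

Emit:
send_rows --motion '[-0.46, -0.29, 0, 0, -0.92, -0.58, 0, 0]' --hand 1

```text
time_s: 0.35
tcp_pos: [0.3351, 0.5252, 0.2305]
tcp_rot: [[-0.914, 0.405, -0.0], [0.405, 0.914, -0.001], [-0.0, -0.001, -1.0]]
wrist_force: [1.5, -0.9, 0.3]
gripper_width: 0.0854
finger_force: 0.0
```

Emit:
send_rows --motion '[-0.46, -0.29, 0, 0, -0.92, -0.58, 0, 0]'

```text
time_s: 0.6
tcp_pos: [0.3961, 0.4341, 0.2309]
tcp_rot: [[-0.914, 0.407, -0.0], [0.407, 0.914, -0.0], [0.0, -0.001, -1.0]]
wrist_force: [0.2, 0.4, 0.2]
gripper_width: 0.0852
finger_force: 0.0
```

Emit:
send_rows --motion '[-0.46, -0.29, 0, 0, -0.92, -0.58, 0, 0]'

```text
time_s: 0.85
tcp_pos: [0.4565, 0.3438, 0.231]
tcp_rot: [[-0.914, 0.407, -0.0], [0.407, 0.914, -0.0], [0.0, -0.0, -1.0]]
wrist_force: [1.2, -0.0, 0.2]
gripper_width: 0.0853
finger_force: 0.0
```

Emit:
send_rows --motion '[-0.4, -0.25, 0, -0.028, -0.7, -0.4, 0, -0.056, -0.7, -0.4, 0, -0.084, -0.7, -0.4, 0, -0.11, -0.7, -0.4, 0, -0.121]'

```text
time_s: 1.48
tcp_pos: [0.5033, 0.2801, 0.2308]
tcp_rot: [[-0.941, -0.337, -0.001], [-0.337, 0.941, -0.0], [0.001, -0.0, -1.0]]
wrist_force: [0.8, 0.5, 0.5]
gripper_width: 0.0852
finger_force: 0.0
```

```bash
python3 - <<'E'
from plant import robot
from h import *
o=robot.get_obs(); cal=robot.calibration("wrist"); im=robot.grab_frame("wrist"); cv2.imwrite("pics/w1.png",im[:,:,::-1])
print(o["time_s"],o["q"].round(2),o["wrist_force"])
for nm,col,z,a in(("blue",BLUE,.017,800),("orange",ORANGE,.060,20)):
    for c in comps(mask(im,*col),a): print(nm,c.mean(0).round(),rect(cast(cal,c,z)))
go(o,[.515,.256,.18],109.5); print(cal["position"])
E
```

```text
1.475 [-0.54  0.31 -0.05  1.77  0.02  1.06  1.32] [0.77983388 0.48798111 0.54405711]
blue [296. 192.] (array([0.5167, 0.2564]), 165.9, 126.4, 19.3)
blue [450.   8.] (array([0.3335, 0.32  ]), 63.9, 19.6, -70.3)
orange [293. 209.] (array([0.5128, 0.2555]), 45.6, 10.5, 18.5)
go [-0.029 -0.267  0.508] roll 0.0006 from [0.5033 0.2801 0.2308] yaw 109.7 turn -0.2
[0.42779415 0.25262644 0.37208515]
```

View pics/w1.png

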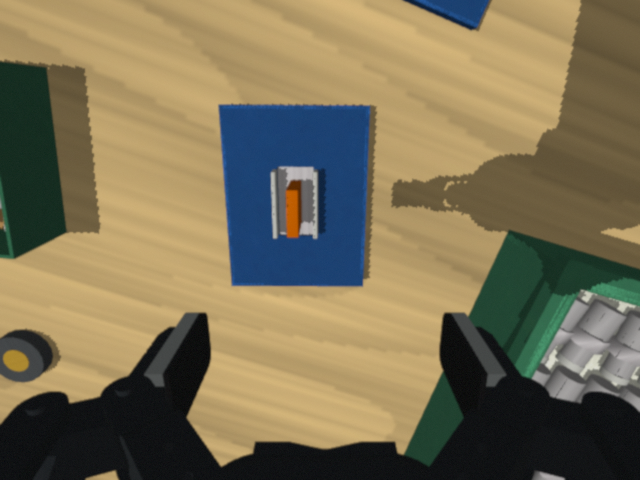

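Emit:
send_rows --motion '[-0.03, -0.267, 0.3, 0, -0.03, -0.267, 0.6, 0, -0.03, -0.267, 0.95, 0, -0.03, -0.267, 0.95, 0]'

```text
time_s: 2.02
tcp_pos: [0.5133, 0.2552, 0.1337]
tcp_rot: [[-0.942, -0.334, -0.006], [-0.334, 0.942, -0.003], [0.007, -0.001, -1.0]]
wrist_force: [-0.4, -0.1, -0.1]
gripper_width: 0.0853
finger_force: 0.0
```

```bash
python3 - <<'E'
from plant import robot
from h import *
o=robot.get_obs(); cal=robot.calibration("wrist"); im=robot.grab_frame("wrist"); cv2.imwrite("pics/w2.png",im[:,:,::-1])
for nm,col,z,a in(("blue",BLUE,.017,800),("orange",ORANGE,.060,20)):
    for c in comps(mask(im,*col),a): print(nm,c.mean(0).round(),rect(cast(cal,c,z)))
go(o,[.515,.256,.036],109.4)
E
```

```text
blue [326. 218.] (array([0.5168, 0.2564]), 165.6, 126.6, 19.4)
orange [325. 248.] (array([0.5119, 0.2541]), 49.0, 9.3, 19.9)
go [-0.026  0.003  0.976] roll 0.0004 from [0.5133 0.2552 0.1337] yaw 109.5 turn -0.1
```

Emit:
send_rows --motion '[-0.035, 0, 0.25, 0, -0.035, 0, 0.5, 0, -0.035, 0, 0.75, 0, -0.035, 0, 0.9, 0, -0.035, 0, 0.975, 0]'

```text
time_s: 2.7
tcp_pos: [0.5191, 0.2579, 0.0391]
tcp_rot: [[-0.942, -0.335, 0.001], [-0.335, 0.942, 0.001], [-0.001, 0.0, -1.0]]
wrist_force: [-0.6, 0.0, -0.6]
gripper_width: 0.0852
finger_force: 0.0
```

Emit:
send_rows --motion '[0, 0, 0, 0, 0, 0, 0, 0]'

```text
time_s: 2.95
tcp_pos: [0.5192, 0.2579, 0.0397]
tcp_rot: [[-0.942, -0.335, 0.001], [-0.335, 0.942, 0.001], [-0.002, 0.0, -1.0]]
wrist_force: [0.3, -0.2, 0.1]
gripper_width: 0.0852
finger_force: 0.0
```

```bash
python3 - <<'E'
from plant import robot
from h import *
o=robot.get_obs(); go(o,[.516,.256,.036],109.4); print(o["wrist_force"])
im=robot.grab_frame("wrist"); cv2.imwrite("pics/w3.png",im[:,:,::-1])
E
```

```text
go [ 0.037 -0.007  0.037] roll 0.0005 from [0.5192 0.2579 0.0397] yaw 109.6 turn -0.2
[ 0.26885974 -0.24175949  0.0682656 ]
```

View pics/w3.png

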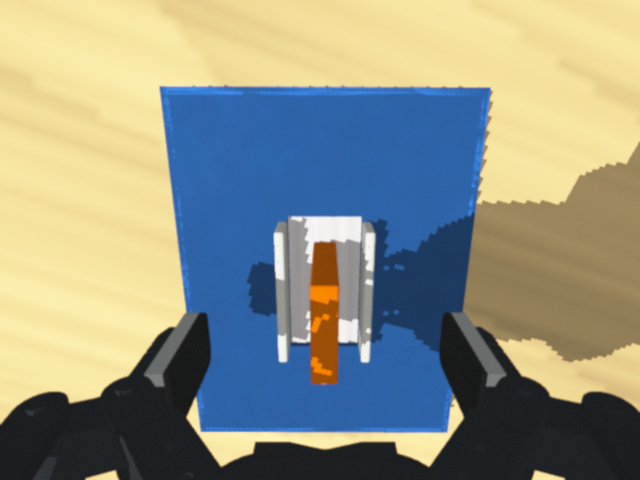

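The handle's centre column is about 324 and the finger midpoint is about 325, so it is centred. I'll correct the small offset and close.

Emit:
send_rows --motion '[0.03, -0.003, 0.03, 0, 0.03, -0.003, 0.03, 0]'

```text
time_s: 3.25
tcp_pos: [0.5154, 0.256, 0.0357]
tcp_rot: [[-0.942, -0.335, -0.001], [-0.335, 0.942, -0.0], [0.001, -0.0, -1.0]]
wrist_force: [0.2, 0.7, -0.7]
gripper_width: 0.0853
finger_force: 0.0
```

Emit:
send_rows --motion '[0, 0, 0, 0, 0, 0, 0, 0, 0, 0, 0, 0, 0, 0, 0, 0, 0, 0, 0, 0]' --hand -1 --squeeze 60

```text
time_s: 3.88
tcp_pos: [0.5159, 0.2565, 0.036]
tcp_rot: [[-0.942, -0.335, 0.0], [-0.335, 0.942, 0.0], [-0.0, 0.0, -1.0]]
wrist_force: [-0.8, 0.2, 1.9]
gripper_width: 0.0086
finger_force: 60.8
```

Emit:
send_rows --motion '[0, 0, 0, 0, 0, 0, 0, 0, 0, 0, 0, 0]'

```text
time_s: 4.25
tcp_pos: [0.5159, 0.2564, 0.036]
tcp_rot: [[-0.942, -0.335, 0.0], [-0.335, 0.942, 0.0], [-0.0, 0.0, -1.0]]
wrist_force: [-0.1, 0.9, 3.1]
gripper_width: 0.0086
finger_force: 60.9
```

Emit:
send_rows --motion '[0, 0, -0.05, 0, 0, 0, -0.15, 0, 0, 0, -0.35, 0, 0, 0, -0.6, 0, 0, 0, -0.9, 0]'

```text
time_s: 4.88
tcp_pos: [0.5151, 0.2555, 0.1261]
tcp_rot: [[-0.942, -0.335, -0.002], [-0.335, 0.942, -0.001], [0.002, -0.001, -1.0]]
wrist_force: [1.6, 0.4, -5.7]
gripper_width: 0.0088
finger_force: 59.8
```

Emit:
send_rows --motion '[0, 0, -0.2, 0, 0, 0, -0.35, 0, 0, 0, -0.4, 0, 0, 0, -0.4, 0]'

```text
time_s: 5.38
tcp_pos: [0.5156, 0.256, 0.1655]
tcp_rot: [[-0.942, -0.335, -0.001], [-0.335, 0.942, -0.0], [0.001, -0.0, -1.0]]
wrist_force: [1.3, -0.1, -5.9]
gripper_width: 0.0093
finger_force: 59.9
```

```bash
python3 - <<'E'
from plant import robot
from h import *
o=robot.get_obs(); cal=robot.calibration("wrist"); im=robot.grab_frame("wrist"); cv2.imwrite("pics/w4.png",im[:,:,::-1])
print(o["wrist_force"],o["ft_torque"],o["gripper_width"])
dz=o["tcp_pos"][2]-.036
for c in comps(mask(im,*BLUE),800): print(rect(cast(cal,c,.017+dz)))
go(o,[.567,-.0157,.17],104.7)
E
```

```text
[ 1.31555559 -0.06608665 -5.86071323] [-0.00532617  0.02569683 -0.00464894] 0.009295751108395622
(array([0.5819, 0.2792]), 26.6, 23.3, 19.6)
(array([0.4955, 0.2484]), 126.3, 121.1, -70.5)
go [ 0.425 -2.732 -0.045] roll 0.0135 from [0.5156 0.256  0.1655] yaw 109.6 turn -4.9
```

View pics/w4.png

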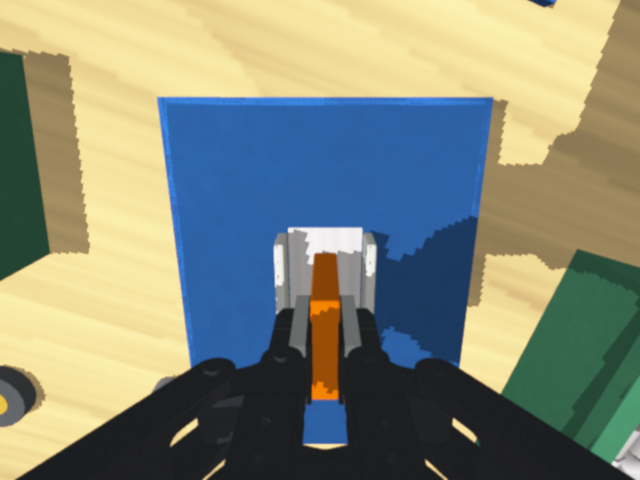

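Both lids are lifted and still nested, with about 5.9 N of load. I'll check the tin rim in the scene view before moving over it.

```bash
python3 -c "
import cv2
im=cv2.imread('pics/scene0.png'); cv2.imwrite('pics/tins.png',cv2.resize(im[215:305,255:340],None,fx=6,fy=6,interpolation=cv2.INTER_CUBIC))"
```

```text
(no output)
```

View pics/tins.png

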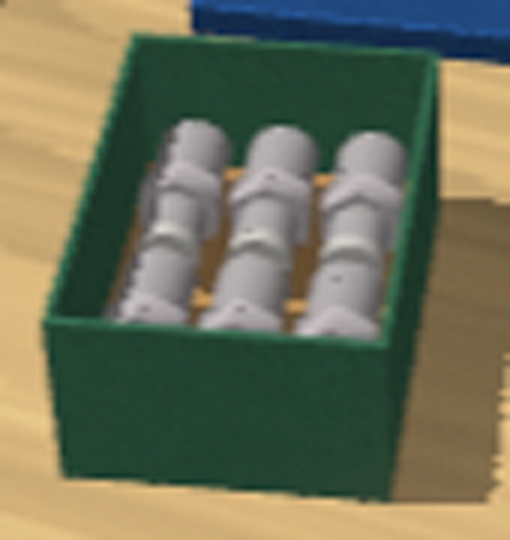

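Emit:
send_rows --motion '[0.03, -0.15, -0.02, 0, 0.06, -0.4, -0.05, 0.004, 0.1, -0.65, -0.05, 0.008, 0.14, -0.9, -0.05, 0.0135]'

```text
time_s: 5.92
tcp_pos: [0.5333, 0.1637, 0.1708]
tcp_rot: [[-0.968, -0.25, -0.0], [-0.25, 0.968, -0.001], [0.0, -0.001, -1.0]]
wrist_force: [1.1, 0.4, -5.5]
gripper_width: 0.0084
finger_force: 59.8
```

The rim corners in the scene crop are at (133,36), (438,52), (388,346) and (46,322).

```bash
python3 - <<'E'
from plant import robot
from h import *
c=(np.array([[133,36],[438,52],[388,346],[46,322]])+.5)/6-.5+[255,215]
p=cast(robot.calibration("scene"),c,.07); print(p.mean(0),rect(p))
go(robot.get_obs(),[.567,-.0157,.17],104.7)
E
```

```text
[ 0.56781689 -0.01579246] (array([ 0.5677, -0.0159]), 148.4, 108.4, 15.3)
go [ 0.121 -1.821  0.009] roll -0.0007 from [0.5333 0.1637 0.1708] yaw 104.5 turn 0.2
```

Emit:
send_rows --motion '[0.015, -0.25, 0, -0.001, 0.03, -0.5, 0, -0.001, 0.06, -0.75, 0, -0.001, 0.06, -1, 0, -0.001]'

```text
time_s: 6.42
tcp_pos: [0.5523, 0.0659, 0.1708]
tcp_rot: [[-0.966, -0.257, -0.0], [-0.257, 0.966, -0.0], [0.0, -0.0, -1.0]]
wrist_force: [-0.3, 0.7, -5.4]
gripper_width: 0.009
finger_force: 59.8
```

Emit:
send_rows --motion '[0.03, -0.3, 0, 0, 0.06, -0.6, 0, 0, 0.06, -0.8, 0, 0, 0.06, -0.82, 0, 0, 0.06, -0.82, 0, 0]'

```text
time_s: 7.05
tcp_pos: [0.5676, -0.012, 0.1707]
tcp_rot: [[-0.966, -0.259, -0.0], [-0.259, 0.966, 0.001], [0.0, 0.001, -1.0]]
wrist_force: [0.6, 0.3, -4.6]
gripper_width: 0.009
finger_force: 59.8
```

```bash
python3 - <<'E'
from plant import robot
from h import *
o=robot.get_obs(); go(o,[.5674,-.0158,.17],105); print(o["wrist_force"],o["ft_torque"])
# seen lid: the far skirt edge/corners in the wrist view, against tin rim seen below in the same picture
im=robot.grab_frame("scene"); cal=robot.calibration("scene"); cv2.imwrite("pics/s5.png",im[:,:,::-1])
cv2.imwrite("pics/s5c.png",cv2.resize(im[130:310,220:380,::-1],None,fx=3,fy=3,interpolation=cv2.INTER_CUBIC))
dz=o["tcp_pos"][2]-.036
for c in comps(mask(im,*BLUE),800): print(rect(cast(cal,c,.017+dz)))
E
```

```text
go [ 0.012 -0.037  0.007] roll 0.0001 from [ 0.5676 -0.012   0.1707] yaw 105.0 turn -0.0
[ 0.64866995  0.27397659 -4.59096105] [ 0.08018249  0.00831194 -0.02199349]
(array([0.4679, 0.2557]), 111.9, 93.8, -1.1)
(array([0.5676, 0.0177]), 184.4, 183.9, 14.7)
```

View pics/s5c.png

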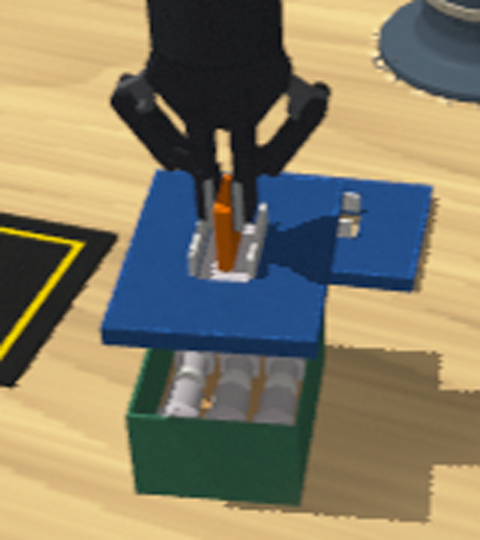

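The lid is over the tin and nested. Its top corners in the crop are back-left (155,170), front-left (103,331) and front-right (319,345). I'll check these against the tin.

```bash
python3 - <<'E'
from plant import robot
from h import *
c=(np.array([[155,170],[103,331],[319,345]])+.5)/3-.5+[220,130]
p=cast(robot.calibration("scene"),c,.1517); print(p,(p[0]+p[2])/2,np.linalg.norm(np.diff(p,axis=0),axis=1),np.degrees(np.arctan2(*(p[1]-p[0])[::-1])))
go(robot.get_obs(),[.5674,-.0158,.117],105)
E
```

```text
[[ 0.50598006 -0.09491365]
 [ 0.66843224 -0.04840453]
 [ 0.63549448  0.07449466]] [ 0.57073727 -0.0102095 ] [0.16897873 0.12723641] 15.976113271242923
go [ 0.013 -0.044  0.537] roll 0.0003 from [ 0.5676 -0.0113  0.1707] yaw 105.1 turn -0.1
```

Emit:
send_rows --motion '[0.015, -0.044, 0.1, 0, 0.015, -0.044, 0.25, 0, 0.015, -0.044, 0.4, 0, 0.015, -0.044, 0.5, 0, 0.015, -0.044, 0.53, 0]'

```text
time_s: 7.72
tcp_pos: [0.5671, -0.0168, 0.1166]
tcp_rot: [[-0.966, -0.26, -0.002], [-0.26, 0.966, 0.0], [0.002, 0.001, -1.0]]
wrist_force: [-0.8, -0.3, -4.6]
gripper_width: 0.0089
finger_force: 59.8
```

Emit:
send_rows --motion '[0, 0, 0, 0, 0, 0, 0, 0]'

```text
time_s: 7.98
tcp_pos: [0.5681, -0.0169, 0.1183]
tcp_rot: [[-0.966, -0.26, 0.001], [-0.26, 0.966, 0.0], [-0.001, -0.0, -1.0]]
wrist_force: [0.7, 0.4, -5.7]
gripper_width: 0.0088
finger_force: 59.8
```

```bash
python3 - <<'E'
from plant import robot
from h import *
o=robot.get_obs(); go(o,[.567,-.0158,.103],105); print(o["wrist_force"],o["ft_torque"])
E
```

```text
go [0.008 0.013 0.153] roll 0.0002 from [ 0.5681 -0.0169  0.1183] yaw 105.1 turn -0.1
[ 0.66446531  0.38415181 -5.72033393] [-0.00251078 -0.01149481  0.04559061]
```

Emit:
send_rows --motion '[0.01, 0.012, 0.03, 0, 0.01, 0.012, 0.06, 0, 0.01, 0.012, 0.09, 0, 0.01, 0.012, 0.12, 0, 0.01, 0.012, 0.15, 0]'

```text
time_s: 8.6
tcp_pos: [0.5664, -0.016, 0.1025]
tcp_rot: [[-0.966, -0.26, -0.0], [-0.26, 0.966, 0.0], [0.0, 0.0, -1.0]]
wrist_force: [-0.6, -1.2, -5.2]
gripper_width: 0.009
finger_force: 59.8
```

Full weight is still hanging with the plug about 3.5 mm into the mouth and no contact. I'll keep lowering gently.

Emit:
send_rows --motion '[0, 0, 0.01, 0, 0, 0, 0.02, 0, 0, 0, 0.03, 0, 0, 0, 0.04, 0, 0, 0, 0.045, 0]'

```text
time_s: 9.22
tcp_pos: [0.5664, -0.016, 0.0983]
tcp_rot: [[-0.966, -0.26, 0.0], [-0.26, 0.966, 0.0], [-0.0, 0.0, -1.0]]
wrist_force: [-1.0, -0.6, -5.1]
gripper_width: 0.0088
finger_force: 59.8
```

Emit:
send_rows --motion '[0, 0, 0.005, 0, 0, 0, 0.01, 0, 0, 0, 0.015, 0, 0, 0, 0.02, 0, 0, 0, 0.02, 0]'

```text
time_s: 9.85
tcp_pos: [0.5663, -0.016, 0.0962]
tcp_rot: [[-0.966, -0.26, -0.0], [-0.26, 0.966, 0.0], [0.0, 0.0, -1.0]]
wrist_force: [0.6, 0.7, -6.2]
gripper_width: 0.0086
finger_force: 59.8
```

Emit:
send_rows --motion '[0, 0, 0.004, 0, 0, 0, 0.008, 0, 0, 0, 0.012, 0, 0, 0, 0.012, 0]'

```text
time_s: 10.35
tcp_pos: [0.5664, -0.016, 0.0959]
tcp_rot: [[-0.966, -0.26, 0.0], [-0.26, 0.966, 0.0], [-0.0, 0.0, -1.0]]
wrist_force: [-4.5, 0.2, 5.9]
gripper_width: 0.009
finger_force: 61.3
```

Emit:
send_rows --motion '[0, 0, 0.004, 0, 0, 0, 0.008, 0, 0, 0, 0.008, 0]'

```text
time_s: 10.72
tcp_pos: [0.5664, -0.016, 0.0959]
tcp_rot: [[-0.966, -0.26, 0.0], [-0.26, 0.966, 0.0], [-0.0, 0.0, -1.0]]
wrist_force: [-6.5, -1.4, 11.0]
gripper_width: 0.0091
finger_force: 62.3
```

The lid is home: TCP z is 0.0959 against the expected 0.096, with contact force showing. I'll unload and release.

Emit:
send_rows --motion '[0, 0, -0.01, 0, 0, 0, -0.016, 0, 0, 0, -0.016, 0]'

```text
time_s: 11.1
tcp_pos: [0.5664, -0.016, 0.096]
tcp_rot: [[-0.966, -0.26, 0.0], [-0.26, 0.966, 0.0], [-0.0, 0.0, -1.0]]
wrist_force: [-3.5, 0.3, 2.5]
gripper_width: 0.0091
finger_force: 60.9
```

Emit:
send_rows --motion '[0, 0, 0, 0, 0, 0, 0, 0, 0, 0, 0, 0, 0, 0, 0, 0, 0, 0, 0, 0]' --hand 1

```text
time_s: 11.72
tcp_pos: [0.5664, -0.016, 0.0959]
tcp_rot: [[-0.966, -0.26, 0.0], [-0.26, 0.966, 0.0], [-0.0, 0.0, -1.0]]
wrist_force: [0.5, -0.1, -0.4]
gripper_width: 0.085
finger_force: 0.0
```

Emit:
send_rows --motion '[0, 0, 0, 0, 0, 0, 0, 0]'

```text
time_s: 11.98
tcp_pos: [0.5663, -0.016, 0.0959]
tcp_rot: [[-0.966, -0.26, 0.0], [-0.26, 0.966, 0.0], [-0.0, 0.0, -1.0]]
wrist_force: [-0.5, 0.8, 0.9]
gripper_width: 0.0854
finger_force: 0.0
```

```bash
python3 - <<'E'
from plant import robot
from h import *
o=robot.get_obs(); print(o["wrist_force"],o["ft_torque"]); cal=robot.calibration("wrist")
im=robot.grab_frame("wrist"); cv2.imwrite("pics/w6.png",im[:,:,::-1])
for c in comps(mask(im,*BLUE),800): print(rect(cast(cal,c,.077)))
for c in comps(mask(im,*ORANGE),100): print("or",rect(cast(cal,c,.12)))
go(o,[.5664,-.016,.079],105)
E
```

```text
[-0.46572241  0.80704286  0.88153784] [-0.0109336  -0.0411034   0.04719834]
(array([ 0.5679, -0.0162]), 166.7, 126.7, 15.0)
or (array([ 0.5588, -0.0186]), 55.1, 9.3, 15.1)
go [-0.001 -0.     0.169] roll 0.0002 from [ 0.5663 -0.016   0.0959] yaw 105.1 turn -0.1
```

View pics/w6.png

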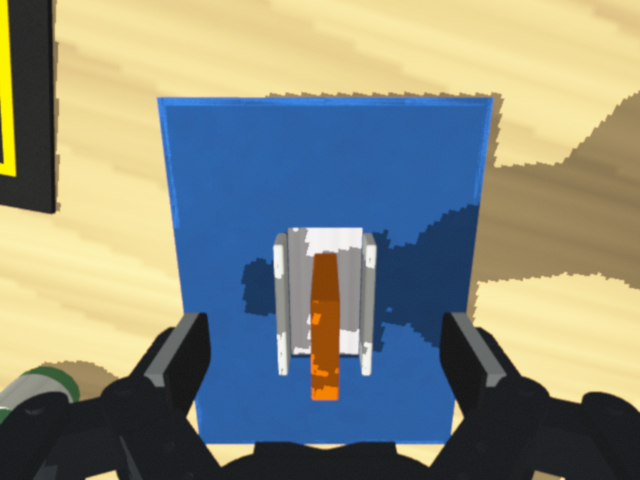

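Emit:
send_rows --motion '[-0.015, 0, 0.05, 0, -0.015, 0, 0.1, 0, -0.015, 0, 0.14, 0, -0.015, 0, 0.16, 0, -0.015, 0, 0.16, 0]'

```text
time_s: 12.65
tcp_pos: [0.5677, -0.0156, 0.0797]
tcp_rot: [[-0.966, -0.26, -0.0], [-0.26, 0.966, 0.0], [0.0, 0.0, -1.0]]
wrist_force: [-0.4, 0.6, 0.5]
gripper_width: 0.0854
finger_force: 0.0
```

Emit:
send_rows --motion '[0, 0, 0, 0, 0, 0, 0, 0, 0, 0, 0, 0, 0, 0, 0, 0, 0, 0, 0, 0]' --hand -1 --squeeze 40

```text
time_s: 13.28
tcp_pos: [0.5681, -0.0157, 0.0803]
tcp_rot: [[-0.966, -0.26, 0.001], [-0.26, 0.966, -0.0], [-0.001, -0.0, -1.0]]
wrist_force: [-1.0, -0.5, 4.1]
gripper_width: 0.0391
finger_force: 42.0
```

Emit:
send_rows --motion '[0, 0, 0, 0, 0, 0, 0, 0]'

```text
time_s: 13.52
tcp_pos: [0.5681, -0.0157, 0.0803]
tcp_rot: [[-0.966, -0.26, 0.001], [-0.26, 0.966, 0.0], [-0.001, -0.0, -1.0]]
wrist_force: [-1.5, -1.3, 5.3]
gripper_width: 0.039
finger_force: 42.2
```

Both ribs are gripped at 39 mm. Now a slow lift.

Emit:
send_rows --motion '[0, 0, -0.01, 0, 0, 0, -0.03, 0, 0, 0, -0.06, 0, 0, 0, -0.1, 0, 0, 0, -0.15, 0]'

```text
time_s: 14.15
tcp_pos: [0.5677, -0.0155, 0.0951]
tcp_rot: [[-0.966, -0.26, -0.0], [-0.26, 0.966, 0.0], [0.0, 0.0, -1.0]]
wrist_force: [0.3, 0.7, -2.2]
gripper_width: 0.0392
finger_force: 41.3
```

Emit:
send_rows --motion '[0, 0, -0.1, 0, 0, 0, -0.2, 0, 0, 0, -0.35, 0, 0, 0, -0.55, 0, 0, 0, -0.8, 0]'

```text
time_s: 14.78
tcp_pos: [0.5675, -0.0156, 0.1761]
tcp_rot: [[-0.966, -0.26, -0.0], [-0.26, 0.966, 0.0], [0.0, 0.0, -1.0]]
wrist_force: [-0.2, 0.0, -2.8]
gripper_width: 0.0387
finger_force: 41.3
```

```bash
python3 - <<'E'
from plant import robot
from h import *
o=robot.get_obs(); print(o["wrist_force"],o["ft_torque"],o["gripper_width"],o["q"].round(2))
im=robot.grab_frame("scene"); cv2.imwrite("pics/s7.png",im[:,:,::-1])
cv2.imwrite("pics/s7c.png",cv2.resize(im[90:310,160:400,::-1],None,fx=2.5,fy=2.5,interpolation=cv2.INTER_CUBIC))
go(o,[.504,-.261,.2],94.1)
E
```

```text
[-0.16552569  0.03395966 -2.78887137] [-0.02323389 -0.02737623  0.00819308] 0.0387349138974594 [-0.1   0.35  0.07  1.86 -0.03  0.94  1.82]
go [ 1.251 -2.204 -0.239] roll 0.0304 from [ 0.5675 -0.0156  0.1761] yaw 105.1 turn -11.0
```

View pics/s7c.png

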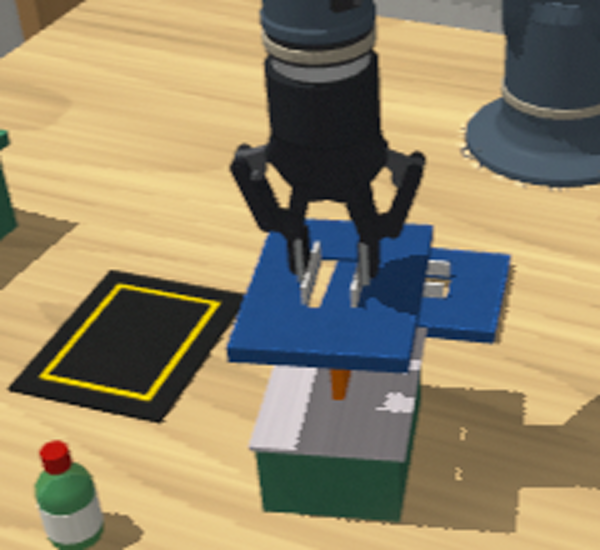

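The outer lid is up alone, and the inner lid sits flush on the tin with its handle visible. Now over to the pad.

Emit:
send_rows --motion '[0, 0, -0.2, 0, 0.1, -0.15, -0.4, 0.005, 0.25, -0.4, -0.6, 0.01, 0.4, -0.7, -0.7, 0.015, 0.55, -0.95, -0.7, 0.02]'

```text
time_s: 15.45
tcp_pos: [0.5395, -0.1232, 0.2459]
tcp_rot: [[-0.991, -0.135, 0.002], [-0.135, 0.991, -0.0], [-0.002, -0.001, -1.0]]
wrist_force: [-1.1, -0.5, -2.8]
gripper_width: 0.0389
finger_force: 41.4
```

Emit:
send_rows --motion '[0.15, -0.25, 0, 0, 0.3, -0.5, 0, 0, 0.4, -0.75, 0, 0, 0.5, -0.95, 0, 0, 0.5, -0.95, 0, 0]'

```text
time_s: 16.08
tcp_pos: [0.5013, -0.2247, 0.2442]
tcp_rot: [[-0.991, -0.132, -0.002], [-0.132, 0.991, -0.0], [0.002, 0.0, -1.0]]
wrist_force: [-0.4, -0.6, -2.5]
gripper_width: 0.0387
finger_force: 41.3
```

```bash
python3 - <<'E'
from plant import robot
from h import *
o=robot.get_obs(); go(o,[.504,-.261,.245],94.1)
E
```

```text
go [ 0.022 -0.363 -0.008] roll 0.0097 from [ 0.5013 -0.2247  0.2442] yaw 97.6 turn -3.5
```

Emit:
send_rows --motion '[0.01, -0.15, 0, 0.004, 0.02, -0.3, 0, 0.0095, 0.02, -0.363, 0, 0.0095, 0.02, -0.363, 0, 0.0095, 0.02, -0.363, 0, 0.0095]'

```text
time_s: 16.7
tcp_pos: [0.506, -0.2582, 0.2448]
tcp_rot: [[-0.997, -0.078, -0.0], [-0.078, 0.997, 0.001], [0.0, 0.001, -1.0]]
wrist_force: [-0.7, -0.4, -2.5]
gripper_width: 0.0387
finger_force: 41.3
```

```bash
python3 - <<'E'
from plant import robot
from h import *
o=robot.get_obs(); go(o,[.504,-.261,.245],94.1); print(o["wrist_force"],o["gripper_width"])
im=robot.grab_frame("top"); cal=robot.calibration("top"); cv2.imwrite("pics/t8.png",im[:,:,::-1])
for nm,col,z,a in(("blue",BLUE,o["tcp_pos"][2]-.003,800),("green",GREEN,.07,100),("orange",ORANGE,.12,20)):
    for c in comps(mask(im,*col),a): print(nm,c.mean(0).round(),rect(cast(cal,c,z)))
E
```

```text
go [ 0.022 -0.026 -0.003] roll 0.0011 from [ 0.506  -0.2582  0.2448] yaw 94.5 turn -0.4
[-0.7238573  -0.40354613 -2.52478631] 0.03871722176018047
blue [199. 377.] (array([0.2857, 0.2063]), 129.0, 97.2, 89.1)
blue [349. 333.] (array([ 0.3439, -0.0294]), 127.5, 96.6, -78.7)
blue [481. 241.] (array([ 0.505 , -0.2563]), 168.0, 129.5, 4.6)
green [412. 155.] (array([ 0.7199, -0.1702]), 39.1, 33.6, 64.0)
green [626. 142.] (array([ 0.7477, -0.6141]), 59.9, 24.1, 82.9)
green [228.  91.] (array([0.7731, 0.0316]), 1435.8, 630.9, 90.0)
orange [338. 221.] (array([ 0.567 , -0.0138]), 39.3, 10.0, 14.9)
orange [416. 148.] (array([ 0.7146, -0.1674]), 19.2, 17.8, -1.7)
```

View pics/t8.png

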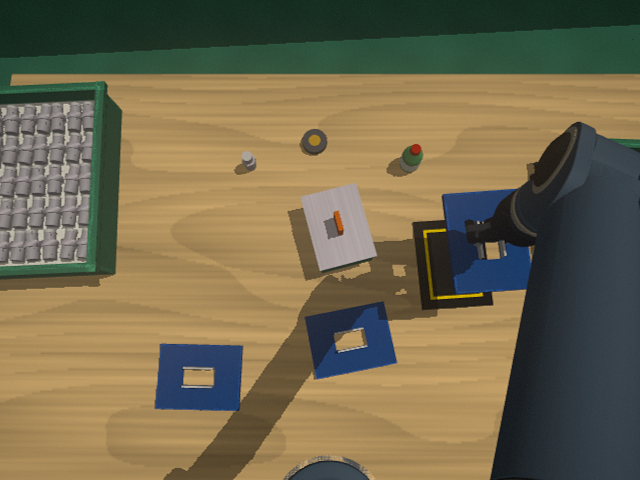

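The lid is at (0.505,-0.256) and level, the inner lid is seated on the tin, and the bystanders are unmoved. I'll make the final small centring move and let it settle.

Emit:
send_rows --motion '[0.01, -0.035, 0, 0, 0.01, -0.035, 0, 0, 0.01, -0.035, 0, 0, 0.01, -0.035, 0, 0, 0.01, -0.035, 0, 0]'

```text
time_s: 17.38
tcp_pos: [0.5051, -0.2623, 0.2449]
tcp_rot: [[-0.997, -0.078, 0.0], [-0.078, 0.997, 0.0], [-0.0, 0.0, -1.0]]
wrist_force: [0.7, 0.1, -1.9]
gripper_width: 0.0391
finger_force: 41.3
```

```bash
python3 - <<'E'
from plant import robot
o=robot.get_obs(); print(o["tcp_pos"],o["wrist_force"],o["gripper_width"],abs(o["dq"]).max())
print(robot.hand_in())
E
```

```text
[ 0.50512952 -0.26230846  0.24487326] [ 0.7485152   0.05352386 -1.94709182] 0.039092036406597794 0.0015071273680453859
the job is handed in; nothing more can be done
None
```

I closed the tin with the inner lid seated home and handed the job in at about 17.4 s, with the outer lid held level about 0.23 m above the middle of the pad; the hand-in returned no verdict.

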